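# Load the tube block into the thermal shaker and clamp it

## Task

Slide the 24-bore aluminium tube block across the shaker's loading deck into the nest, against the sprung bar, and press it down until it sits flat, square and fully home on the nest floor. Then swing the clamp lever round over the block until it points straight back across it, at 90 degrees to the sprung bar, and leave it there. Leave the other things on the bench where they are.

Things in the scene. Friction and masses are not known exactly. Their poses are not given: they have to be found in the camera images.
- tube_block: The block to load: plain aluminium with 24 small shallow bores on top (4 x 6), 85.5 mm along its x, 128 mm along its y, 25 mm thick, about 0.45 kg. Origin at the centre of its underside, z up. It starts flat on the shaker's loading deck, a little crooked and off-centre. Too wide to grasp: slide and press it.
- shaker: Thermal shaker, fixed to the table at a place and yaw that vary. Origin at table level under the middle of the deck edge where the nest begins; x = loading direction, from the deck into the nest; z up. Its flat loading deck is 70 mm above the table, level with the nest's rim all round, from x = -140 to 0 mm and y = -92 to 92 mm.
- nest (a point): Rectangular pocket in the shaker, axes as the shaker's. This point, on the pocket floor (62 mm above the table, 8 mm below the deck), is where the centre of the block's underside belongs. Pocket: x from -42.75 mm (square front wall at the deck's edge) to +55 mm, y = +-66 mm (2 mm play each side of the block). The seated block's top is 17 mm above the deck.
- spring_bar (a joint): Sprung bar across the nest's far end, 80 mm wide, 11 mm tall, face at x = +40.2 mm in the nest's frame at 0. Value: m pushed back in +x, 0 to 0.008; 5 N at 0, 6 N at 0.0025 (block seated), 10 N fully back. Push it back so the block can go down behind the front wall; the near edge hangs on that wall by friction until pressed down.
- lever (a joint): Clamp lever on an upright pivot behind the nest: steel bar 16 mm wide, 96 mm from pivot to tip, turning level 19.5 to 27.5 mm above the deck. Rad: 0 = parallel to the sprung bar, pointing to the nest's +y; grows anticlockwise from above; 1.571 = straight back over the nest (its -x). Range -0.6 to 2.2, no stop at 1.571; stays where left. Starts at -0.5 to 0.15.
- lever_knob (a point): Top centre of the lever's upright round knob, 13 mm in diameter, black, standing 32 mm above the lever bar, 86 mm from the pivot axis; its top is 129.5 mm above the table.
- lever_pivot (a point): Top of the lever's hub on the pivot axis (x = +81 mm, y = 0 in the nest's frame, 101.5 mm above the table).
- vial: Bystander: small capped amber glass vial, 22 mm across, 42 mm tall, standing on the shaker's rear deck; origin at its foot
- beaker: Bystander: small glass beaker, 56 mm across, 62 mm tall, on the table close to the far side of the shaker; origin at its foot
- small_block: Bystander: a smaller aluminium tube block with six large bores, 60 x 95 x 30 mm, lying on the table (not the one to load); origin at the centre of its underside
- tube_rack: Bystander: white plastic tube rack, 90 x 200 mm, 68 mm tall with its tubes; origin at the centre of its underside
- reagent_bottle: Bystander: amber bottle, 60 mm across, 130 mm tall; origin at its foot
- petri_dish: Bystander: clear dish, 88 mm across, 15 mm tall; origin at its foot
- pipette: Bystander: hand pipette lying on the table, about 195 mm long, 20 mm thick; origin on the table under it, x along it
Not all that is in view belongs to the job. Leave any blue or red look-alike of the tube_block alone.

How it is judged:
On the way, in this order (a step that is already met when the one before it is completed fails the run):
1. the block lies flat and fully home in the nest (x of tube_block in the frame of nest between -0.004 and 0.004 m and y of tube_block in the frame of nest between -0.004 and 0.004 m and z of tube_block in the frame of nest between -0.003 and 0.0018 m and angle between tube_block's own z axis and vertical below 0.03 rad and angle between the x axis of tube_block and the x axis of nest, either way round below 0.05 rad), for 0.3 s.
2. the lever points straight back across the seated block (all of step 1 and value of joint lever between 1.441 and 1.701 rad), for 0.2 s.
At the end, for the whole second after the job is handed in: The tube block lies on the nest floor (underside within 1.8 mm of it, centre within 4 mm of the nest point along x and y, tilt under 0.03 rad, square within 0.05 rad) and is at rest, and the lever stands at 1.571 rad within 0.13 rad (7.4 degrees), at rest (all of step 2 and linear speed of tube_block below 0.01 m/s and velocity of joint lever between -0.05 and 0.05 rad/s); the robot touches nothing.
It fails at once if a bystander (vial, beaker, small block, rack, bottle, dish or pipette) is knocked over or moved by more than 3 cm (distance of any of vial, beaker, small_block, tube_rack, reagent_bottle, petri_dish, pipette from where it was at the start of the episode above 0.03 m or angle between any of vial, beaker, small_block, tube_rack, reagent_bottle, petri_dish, pipette's own z axis and vertical above 0.4 rad).
It also fails if it takes over 72 s, if anything falls off the work surface, if the arm or the gripper's body presses on something with over 40 N, if the wrist force passes 120 N, or if a joint passes its speed limit or range.

## Robot

A 6-joint arm with a two-finger parallel gripper is mounted at the origin on the work surface. World frame = base frame: x ahead of the robot, y to its left, z up, the work surface at z = 0. Lengths are in m, angles in rad, forces in N, time in s.
With the tool pointing down it reaches from about 0.4 to 0.825 m from the base axis. Payload 7 kg.
Tool frame: the origin (TCP) lies on the centre line of the jaws, within the pads' length; the fingertips stand 22 mm ahead of it and the grasp point (between the pads) lies 3 mm ahead of it; z points along the fingers, y is the line along which they close (so a half turn about z gives the same grasp; the last joint's range is limited). The gripper opens to 88 mm and grips with 3 to 60 N. Pads are 19 mm wide; open, the fingers measure 130 mm over their backs; the gripper's body (78 mm by 193 mm) begins 47 mm behind the grasp point.
Start: joints at [-0.849, 0.359, 0.012, 0, -1.224, -0.288], TCP at [0.284, -0.612, 0.227] pointing down, gripper open.
Joint ranges: [-3.07, 3.07], [-1.43, 2.12], [-1.02, 1.25], [-3.03, 1.67], [-3.05, -0], [-3.03, 3.03]. Speed limits (rad/s): [2.39, 2.39, 3.01, 3.14, 3.14, 3.14].

## Interface

Orientations are given as [roll, pitch, yaw] about the fixed x, y, z axes, in that order (R = Rz(yaw) Ry(pitch) Rx(roll)).
In Python, from station import arm gives the robot as it stands.
- The arm moves only by the tool arm_command, never from a script. Its argument "series" is one flat list of numbers, 7 for each row, row after row: the turn, a rotation vector about the tool's x, y, z each as a share of 90 degrees, from -1 to 1, then the shift along the tool's x, y, z each as a share of 0.1 m, from -1 to 1, then the opening, from 0 (shut) to 1 (fully open). A call has 1 to 8 rows; each row is the pose to reach, as a shift and turn from the pose commanded when the call began, along the tool's axes at that moment; what a row does not reach only later rows make up. A row lasts 1/8 s, in which the tool goes at most 62.5 mm and 10.7 degrees, less where a joint would pass 70% of its speed; a pose out of reach is approached as far as the arm can. A call with a number of a shift or a turn outside -1 to 1 is refused whole. A call with a gripper value outside its range is refused whole. The fingers move at their own pace and stop on an object; "force" is the grip in N (left out, the last holds). Time passes only in rows, so rows that repeat a pose let the fingers close. It gives the time, the measured TCP pose, the force, the opening and the grip force at its end, in the units of the state.
- arm.get_state(): the state, without advancing time (a new reading comes with each control period).
- arm.grab_frame(name): name is "scene" or "top"; returns the picture (480x640x3 uint8, blue, green, red); there is no depth.
- arm.camera_model(name): a dict with "fovy" (degrees; the focal length in pixels is half the picture's height over the tangent of half this angle, whatever the lens; pixels are square), "cx", "cy" (the principal point, pixels), "D" ([k1, k2, p1, p2, k3] as OpenCV has them; the pictures are not rectified), "pose" (4x4, takes a point from camera to world coordinates). Camera axes: x right, y down, z forward; pixel columns grow to the right and rows downward; lengths in m; the calibration is good to about 2 mm. A picture is of the moment at which its call begins. camera_model takes no time and is no camera call.
- arm.job_done(): hands the job in; it is judged then, once.
The state is a dict: "t": time; "q": joint angles; "qd": joint speeds; "joint_efforts": joint torques, N m; "eef_pos": TCP position; "ee_rot": TCP orientation; "force": force on the tool from outside, world axes, zero at the start; "moment": the same for the moment, N m; "width": finger opening in m; "gripper_force": force on a finger pad.
Only numpy, scipy, OpenCV 4.12 (cv2) and the standard library are available. Lean on these libraries where they do the work, as an engineer would, in place of code of your own. Each camera call takes 0.05 s, during which the arm holds its last target. There are 200 camera calls.

## Working session

There is one attempt and no reset: what is moved stays moved. The work goes in short steps, Python scripts to look and compute and a tool call to move; the robot and the scene stay as the last step left them, time stands still between calls to the robot, and variables do not carry over. Pictures are saved under pics/ and viewed, at most 10 in all, crops included, and the job is handed in when it is done.

Besides the shell and the picture viewer there is one more tool, called after "Call:" as name(argument=value, ...) on one line, values as JSON. arm_command: Moves the arm, as the interface text tells. Its arguments: {"type":"object","properties":{"series":{"type":"array"},"force":{"type":"number"}},"required":["series"]}

```bash
mkdir -p pics; ls
python3 - <<'E'
from station import arm
import cv2,numpy as np
for n in("scene","top"):
    cv2.imwrite(f"pics/{n}0.png",arm.grab_frame(n)); m=arm.camera_model(n); print(n,{k:np.round(v,4).tolist() for k,v in m.items()})
print(arm.get_state())
E
```

```text
pics
scene {'fovy': 50.3285, 'cx': 318.1598, 'cy': 243.3704, 'D': [-0.1405, 0.0, 0.0, 0.0, 0.0], 'pose': [[0.2562, 0.7433, -0.618, 1.2521], [0.9665, -0.2058, 0.1532, -0.1908], [-0.0133, -0.6365, -0.7711, 0.9837], [0.0, 0.0, 0.0, 1.0]]}
top {'fovy': 44.1375, 'cx': 319.2039, 'cy': 245.9134, 'D': [-0.1231, 0.0, 0.0, 0.0, 0.0], 'pose': [[0.0217, -0.9926, 0.1198, 0.3599], [-0.9996, -0.0239, -0.0174, 0.0047], [0.0201, -0.1194, -0.9926, 1.6253], [0.0, 0.0, 0.0, 1.0]]}
{'t': 0.1, 'q': array([-8.48897349e-01,  3.59318609e-01,  1.11427283e-02, -3.31939812e-04,
       -1.22411775e+00, -2.88077923e-01]), 'qd': array([ 0.00021192, -0.0002305 ,  0.00144447,  0.00122869, -0.00065161,
       -0.00172786]), 'joint_efforts': array([-1.77980011e-03, -5.84163022e+01,  2.93750113e+01,  7.01537043e+00,
        1.02101124e-02, -2.93315554e-05]), 'eef_pos': array([ 0.28350573, -0.61207816,  0.22650663]), 'ee_rot': array([ 3.14006838e+00, -1.26239825e-04, -2.70788452e+00]), 'force': array([-0.51838162, -0.49747953,  1.32229446]), 'moment': array([ 0.005264  ,  0.05115901, -0.01458487]), 'gripper_force': 0.0, 'width': 0.08790779784650836}
```

View pics/scene0.png

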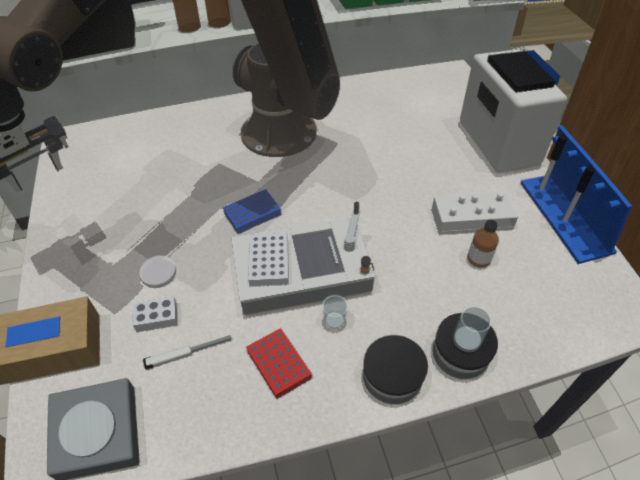

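View pics/top0.png

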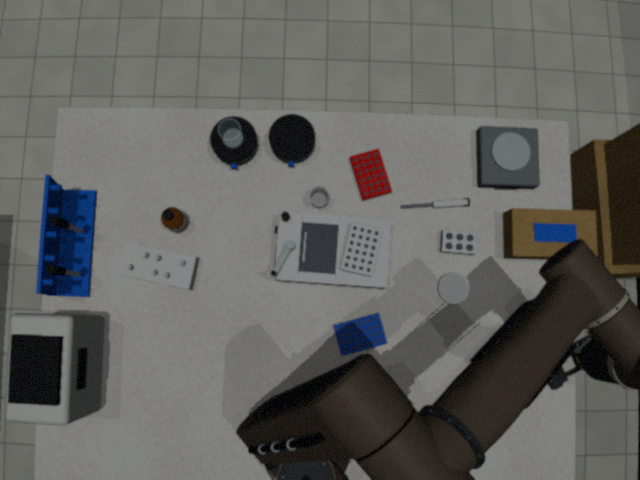

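In the scene picture, four things could be taken for the block: the plain 24-bore block on the deck (268,258), the red one (279,362), the blue one (252,210) and the 6-bore small block (155,312). I choose the one on the deck. In the top picture it is at (361,249), the pocket is at (319,247), and the lever runs from its hub at about (291,244) to about (273,272). I'll check this in a close crop.

Run:
```python
import cv2,numpy as np
a=cv2.imread("pics/scene0.png")[195:315,225:385]; b=cv2.imread("pics/top0.png")[205:295,265:400]
a=cv2.resize(a,None,fx=5,fy=5,interpolation=cv2.INTER_CUBIC);b=cv2.resize(b,None,fx=5.9,fy=5.9,interpolation=cv2.INTER_CUBIC)
cv2.imwrite("pics/ca.png",a);cv2.imwrite("pics/cb.png",b)
```

```text
(no output)
```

View pics/ca.png

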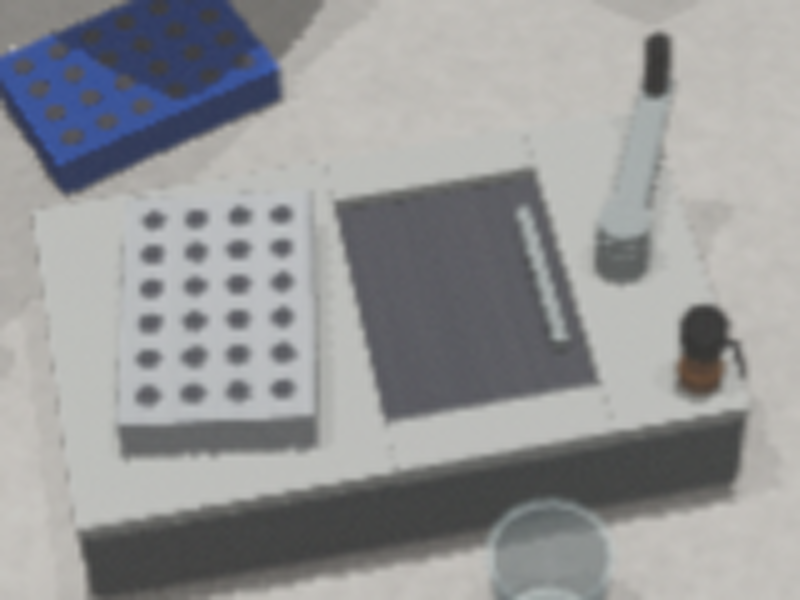

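View pics/cb.png

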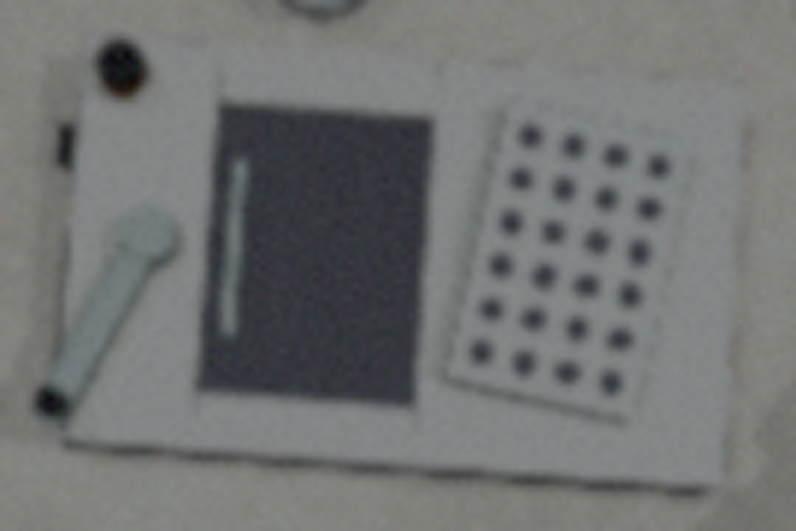

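The crops confirm it: plain aluminium, 4x6 bores, on the deck, pocket and sprung bar to its left in the top view. The lever hub is at top-crop (148,235) and the knob at (55,402). Next I fit the poses.

```bash
cat > h.py <<'E'
from station import arm
import cv2,numpy as np
from scipy.optimize import least_squares
from scipy.spatial.transform import Rotation as R
def cam(n):
    m=arm.camera_model(n); f=240/np.tan(np.radians(m["fovy"]/2))
    return np.array([[f,0,m["cx"]],[0,f,m["cy"]],[0,0,1]]),np.array(m["D"]),np.array(m["pose"])
def proj(n,P):
    K,D,T=cam(n); Ti=np.linalg.inv(T)
    return cv2.projectPoints(np.float64(P).reshape(-1,1,3),cv2.Rodrigues(Ti[:3,:3])[0],Ti[:3,3],K,D)[0][:,0]
def plane(n,uv,z):
    K,D,T=cam(n); u=cv2.undistortPoints(np.float64(uv).reshape(-1,1,2),K,D)[:,0]
    d=np.c_[u,np.ones(len(u))]@T[:3,:3].T
    return T[:3,3]+d*((z-T[2,3])/d[:,2])[:,None]
def fs(uv): return (np.float64(uv)+.5)/5-.5+[225,195]
def ft(uv): return (np.float64(uv)+.5)/5.9-.5+[265,205]
E
python3 - <<'E'
from h import *
rim=[[0,.066,.07],[.09775,.066,.07],[.09775,-.066,.07],[0,-.066,.07]]
dk=[[-.14,.092,.07],[-.14,-.092,.07]]
S=rim+dk; s=fs([[335,200],[533,170],[598,382],[388,420],[38,210],[85,527]])
Tt=rim+dk+[[.12375,0,.1015]]; t=ft([[414,403],[200,388],[220,105],[433,120],[722,488],[747,88],[148,235]])
def W(p,P): return np.array(P)@R.from_euler('z',p[2]).as_matrix().T+[p[0],p[1],0]
def res(p): return np.r_[proj("scene",W(p,S))-s,proj("top",W(p,Tt))-t].ravel()
o=least_squares(res,[.5,.1,1.6],loss='soft_l1');print("shaker",o.x);print(res(o.x).reshape(-1,2).round(1).tolist())
p=o.x;i=lambda q:(np.array(q)[:,:2]-p[:2])@np.array([[np.cos(p[2]),-np.sin(p[2])],[np.sin(p[2]),np.cos(p[2])]])
for n,uv in(("scene",fs([[153,219],[282,213],[283,388],[148,394]])),("top",ft([[531,136],[658,167],[611,382],[481,352]]))):
    q=plane(n,uv,.095);c=q.mean(0);print(n,"blk",c[:2],"shk-frame",i(c[None])*1000, i(q).round(4).tolist())
print("knob",plane("scene",fs([[657,38]]),.1295),plane("top",ft([[53,402]]),.1295))
print("pivot",W(p,[[.12375,0,.1]]))
for n,uv in(("scene",fs([[657,38]])),("top",ft([[53,402]]))):
    k=i(plane(n,uv,.1295))[0]-[.12375,0];print(n,"knob r",np.hypot(*k),"lever",np.arctan2(-k[0],k[1]))
print("vial",i(plane("top",ft([[122,68]]),.112)))
E
```

```text
shaker [ 0.54151497 -0.06760767  1.52172611]
[[-0.9, -0.4], [-0.0, -1.2], [0.3, -0.0], [-0.9, 0.2], [-1.6, -0.6], [-2.2, -0.1], [-0.3, 0.6], [-1.0, 0.4], [-0.7, -1.0], [-0.1, -0.9], [-0.2, -0.2], [-0.5, -1.2], [-0.5, -0.6]]
scene blk [ 0.54197711 -0.13031353] shk-frame [[-62.60771584  -3.53733255]] [[-0.084, 0.0502], [-0.0257, 0.0407], [-0.0415, -0.0572], [-0.0992, -0.0478]]
top blk [ 0.54063525 -0.13193852] shk-frame [[-64.29657416  -2.2768024 ]] [[-0.0434, -0.0558], [-0.1007, -0.0461], [-0.0856, 0.0509], [-0.0275, 0.0418]]
knob [[0.47109072 0.09549795 0.1295    ]] [[0.46941878 0.09248122 0.1295    ]]
pivot [[0.54758498 0.05599338 0.1       ]]
scene knob r 0.08609286942465581 lever -0.42764152707992
top knob r 0.086263070352094 lever -0.38766497127288196
vial [[ 0.13897807 -0.0699719 ]]
```

```bash
cat >> h.py <<'E'
P=np.array([.5415,-.0676,1.5217])
def st():
    s=arm.get_state(); Rt=R.from_euler('xyz',s["ee_rot"]); d=np.array(s["eef_pos"])-[P[0],P[1],0]
    return s,Rt,R.from_euler('z',-P[2]).apply(d)
def go(x,y,z,yaw=np.pi,rp=(np.pi,0)):
    "target TCP in shaker frame (m) and tool yaw relative to shaker -> units of the move"
    s,Rt,_=st(); T=R.from_euler('z',P[2]).apply([x,y,z])+[P[0],P[1],0]
    sh=Rt.inv().apply(T-s["eef_pos"])/.1
    Rg=R.from_euler('xyz',[rp[0],rp[1],P[2]+yaw]); w=(Rt.inv()*Rg).as_rotvec()/(np.pi/2)
    print("turn",w.round(3),"shift",sh.round(3))
E
python3 -c "
from h import *
go(-.138,0,.16)
print(st()[2])"
```

```text
turn [ 0.001  0.    -0.693] shift [-3.989  2.633  0.669]
[-0.55648356  0.23096226  0.22650663]
```

Call:
arm_command(series=[0,0,-0.1,-0.5,0.33,0,0.7,0,0,-0.2,-1,0.66,0,0.7,0,0,-0.3,-1,0.66,0,0.7,0,0,-0.4,-1,0.66,0,0.7,0,0,-0.5,-1,0.66,0,0.7,0,0,-0.6,-1,0.66,0,0.7,0,0,-0.693,-1,0.66,0,0.7,0,0,-0.693,-1,0.66,0,0.7])

```text
t: 1.1
eef_pos: [0.3465, -0.5104, 0.227]
ee_rot: [3.141, 0.001, -1.62]
force: [-0.6, 0.1, -0.7]
width: 0.0612
gripper_force: 0.0
```

```bash
python3 -c "
from h import *
go(-.138,0,.16)
print(st()[2])"
```

```text
turn [ 0.  0. -0.] shift [-3.138 -1.729  0.671]
[-0.45180469  0.17300773  0.22699342]
```

Call:
arm_command(series=[0,0,0,-0.5,-0.3,0,0.7,0,0,0,-1,-0.6,0,0.7,0,0,0,-1,-0.6,0,0.7])

```text
t: 1.48
eef_pos: [0.4132, -0.411, 0.2275]
ee_rot: [-3.141, 0.0, -1.619]
force: [-0.2, -0.5, -0.4]
width: 0.0612
gripper_force: 0.0
```

Call:
arm_command(series=[0,0,0,-0.5,-0.3,0,0.7,0,0,0,-1,-0.6,0,0.7,0,0,0,-1,-0.6,0,0.7])

```text
t: 1.85
eef_pos: [0.4778, -0.3144, 0.2273]
ee_rot: [-3.141, 0.0, -1.619]
force: [-0.2, -0.7, -0.2]
width: 0.0608
gripper_force: 0.0
```

Call:
arm_command(series=[0,0,0,-0.5,-0.3,0,0.7,0,0,0,-1,-0.5,0.3,0.7,0,0,0,-1,-0.5,0.3,0.7,0,0,0,-1,-0.5,0.3,0.7])

```text
t: 2.35
eef_pos: [0.5308, -0.2199, 0.1973]
ee_rot: [3.141, -0.0, -1.621]
force: [0.1, 0.4, 0.5]
width: 0.0615
gripper_force: 0.0
```

```bash
python3 -c "
from h import *
go(-.138,0,.094)
print(st()[2])
cv2.imwrite('pics/s1.png',cv2.resize(arm.grab_frame('scene')[150:330,190:410],None,fx=3.3,fy=3.3,interpolation=cv2.INTER_CUBIC))"
```

```text
turn [ 0. -0. -0.] shift [-0.147 -0.033  1.033]
[-0.15264099  0.0032306   0.19732594]
```

View pics/s1.png

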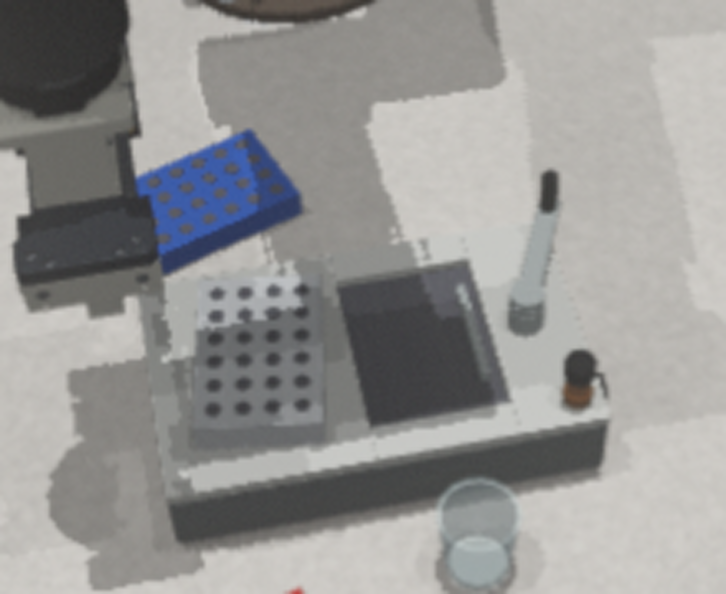

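The open gripper (crop about (85,260)) is above and behind the block, and nothing has been disturbed. I go down behind its rear face.

Call:
arm_command(series=[0,0,0,-0.12,-0.03,0.4,0.7,0,0,0,-0.12,-0.03,0.7,0.7,0,0,0,-0.12,-0.03,0.9,0.7,0,0,0,-0.12,-0.03,1.0,0.7,0,0,0,-0.12,-0.03,1.0,0.7])

```text
t: 3.02
eef_pos: [0.5343, -0.2082, 0.0974]
ee_rot: [3.141, -0.0, -1.621]
force: [-0.2, 0.5, 0.7]
width: 0.0615
gripper_force: 0.0
```

Call:
arm_command(series=[0,0,0,-0.05,0,0.02,0.7,0,0,0,-0.1,0,0.02,0.7,0,0,0,-0.15,0,0.02,0.7,0,0,0,-0.2,0,0.02,0.7,0,0,0,-0.25,0,0.02,0.7,0,0,0,-0.3,0,0.02,0.7,0,0,0,-0.33,0,0.02,0.7,0,0,0,-0.33,0,0.02,0.7])

```text
t: 4.03
eef_pos: [0.5369, -0.1743, 0.0961]
ee_rot: [-3.14, -0.0, -1.619]
force: [-0.0, -1.3, 6.9]
width: 0.0614
gripper_force: 3.2
```

```bash
python3 -c "
from h import *
s=st();print(s[2],s[0]['force'])
cv2.imwrite('pics/s2.png',cv2.resize(np.hstack([arm.grab_frame('scene')[190:320,220:400],arm.grab_frame('top')[195:305,255:405][:, :].copy() if 0 else cv2.copyMakeBorder(arm.grab_frame('top')[195:305,262:402],0,20,0,0,0)]),None,fx=2.5,fy=2.5,interpolation=cv2.INTER_CUBIC))"
```

```text
[-0.10676021 -0.00059505  0.09606771] [-0.0132782  -1.29279947  6.91392353]
```

View pics/s2.png

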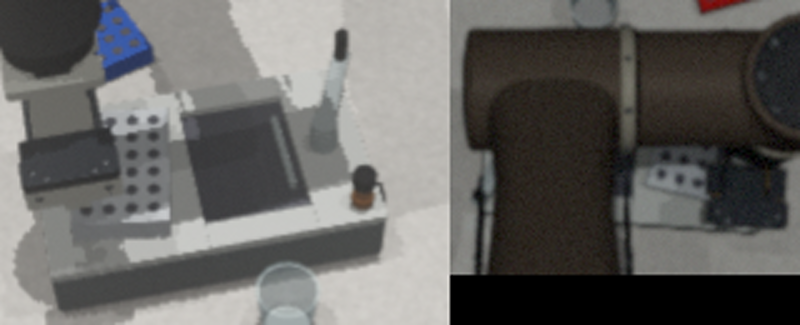

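The scene half shows the block nudged forward and squarer (block around crop (135,165)). The upward force of 6.9 N is unexpected, so I lift slightly to see where it comes from.

Call:
arm_command(series=[0,0,0,0,0,-0.02,0.7,0,0,0,0,0,-0.02,0.7])

```text
t: 4.38
eef_pos: [0.5358, -0.1739, 0.0971]
ee_rot: [3.141, 0.0, -1.619]
force: [0.5, 0.0, -0.4]
width: 0.0614
gripper_force: 0.0
```

Call:
arm_command(series=[0,0,0,-0.05,0,-0.01,0.7,0,0,0,-0.1,0,-0.01,0.7,0,0,0,-0.1,0,-0.01,0.7])

```text
t: 4.75
eef_pos: [0.5367, -0.1638, 0.0983]
ee_rot: [3.141, 0.0, -1.619]
force: [0.4, 0.7, 0.2]
width: 0.0613
gripper_force: 0.0
```

Call:
arm_command(series=[0,0,0,-0.05,0,0.01,0.7,0,0,0,-0.1,0,0.01,0.7,0,0,0,-0.15,0,0.01,0.7,0,0,0,-0.2,0,0.01,0.7,0,0,0,-0.25,0,0.01,0.7,0,0,0,-0.25,0,0.01,0.7])

```text
t: 5.5
eef_pos: [0.5379, -0.139, 0.0974]
ee_rot: [-3.142, 0.0, -1.619]
force: [-0.6, -0.2, 0.8]
width: 0.061
gripper_force: 0.0
```

Call:
arm_command(series=[0,0,0,0.3,0,0,0.7,0,0,0,0.5,0,-0.2,0.7,0,0,0,1,0,-0.6,0.7,0,0,0,1,0,-0.6,0.7])

```text
t: 6.0
eef_pos: [0.5345, -0.2422, 0.1604]
ee_rot: [-3.137, -0.001, -1.622]
force: [-0.7, 0.4, -0.2]
width: 0.061
gripper_force: 0.0
```

```bash
python3 -c "
from h import *
s=st();print(s[2],s[0]['force'])
a=arm.grab_frame('scene');cv2.imwrite('pics/s3raw.png',a)
cv2.imwrite('pics/s3.png',cv2.resize(a[195:315,225:385],None,fx=5,fy=5,interpolation=cv2.INTER_CUBIC))"
```

```text
[-0.17471089 -0.00158439  0.1603901 ] [-0.69360975  0.38212269 -0.22360415]
```

View pics/s3.png

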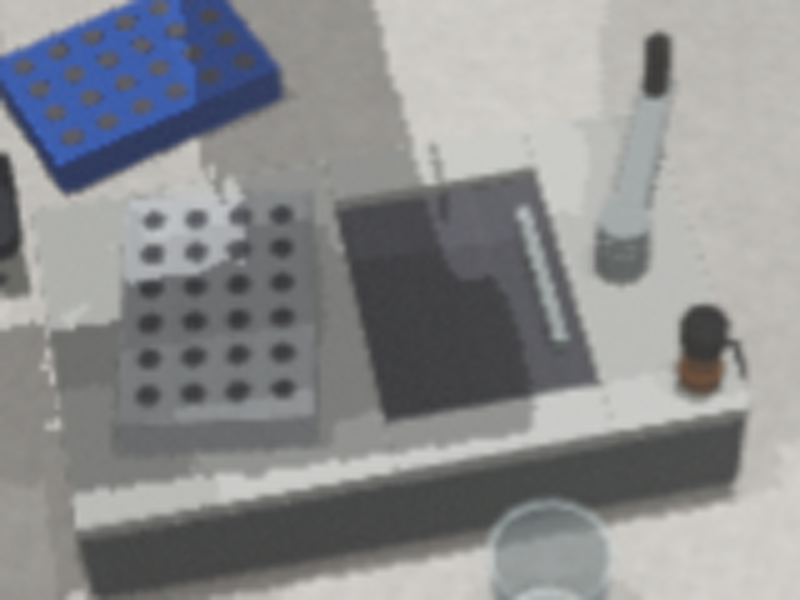

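The bores are at the same pixels as before, for example (153,219) and (283,388), so the block has not moved and the fingers passed over it. I compare the projected TCP with the gripper in the picture.

```bash
python3 -c "
from h import *
for e in ([.5308,-.2199,.1973],[.5369,-.1743,.0961],[.5345,-.2422,.1604]):
  e=np.array(e);y=R.from_euler('z',P[2]+np.pi/2).apply([1,0,0])
  q=proj('scene',[e,e-[0,0,.022],e+.03*y-[0,0,.022],e-.03*y-[0,0,.022],e+[0,0,.044]]);print(q.round(1).tolist(), ((q-[190,150])*3.3).round().tolist())
s=arm.get_state();print(s['q'],s['eef_pos'])
a=cv2.imread('pics/s3raw.png')[110:330,130:350].copy()
q=proj('scene',[s['eef_pos'],s['eef_pos']-np.array([0,0,.022])])-[130,110]
a=cv2.resize(a,None,fx=2.7,fy=2.7)
for u in q: cv2.circle(a,tuple(int(v*2.7) for v in u),3,(0,0,255),-1)
cv2.imwrite('pics/s4.png',a)"
```

```text
[[219.9, 229.0], [221.6, 235.9], [220.4, 225.5], [222.9, 246.8], [216.4, 214.5]] [[99.0, 261.0], [104.0, 284.0], [100.0, 249.0], [109.0, 319.0], [87.0, 213.0]]
[[248.0, 256.9], [249.2, 262.9], [247.5, 252.8], [250.8, 273.5], [245.5, 244.3]] [[191.0, 353.0], [195.0, 373.0], [190.0, 339.0], [201.0, 407.0], [183.0, 311.0]]
[[212.6, 244.0], [214.3, 250.5], [213.2, 240.0], [215.5, 261.4], [208.9, 230.3]] [[74.0, 310.0], [80.0, 332.0], [77.0, 297.0], [84.0, 367.0], [62.0, 265.0]]
[-9.01321122e-02  2.64864736e-01 -2.88045414e-01  2.09536400e-04
 -1.01515602e+00  3.92359141e-02] [ 0.53354569 -0.24086939  0.15874862]
```

View pics/s4.png

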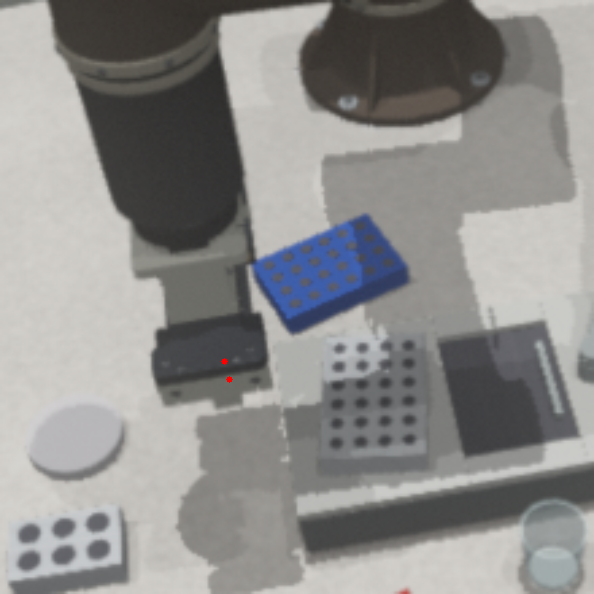

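The projected TCP (225,362) and tip (230,380) lie on the gripper, but the visible tip at about (225,400) is higher than the frame description implies. I probe the deck behind the block to get the true tip offset.

```bash
python3 -c "
from h import *
go(-.134,0,.0965)
print(st()[2])"
```

```text
turn [-0.002 -0.    -0.001] shift [-0.395  0.008  0.622]
[-0.17345097 -0.00055875  0.15874862]
```

Call:
arm_command(series=[0,0,0,-0.39,0,0.3,0.7,0,0,0,-0.39,0,0.6,0.7,0,0,0,-0.39,0,0.6,0.7])

```text
t: 6.42
eef_pos: [0.5328, -0.1992, 0.0948]
ee_rot: [3.136, 0.0, -1.618]
force: [-0.1, -0.1, -0.0]
width: 0.0615
gripper_force: 0.0
```

Call:
arm_command(series=[0,0,0,0,0,0.03,0.7,0,0,0,0,0,0.05,0.7,0,0,0,0,0,0.05,0.7])

```text
t: 6.8
eef_pos: [0.5352, -0.2005, 0.0929]
ee_rot: [-3.141, 0.0, -1.62]
force: [1.0, -0.7, 0.4]
width: 0.0613
gripper_force: 0.0
```

Call:
arm_command(series=[0,0,0,0,0,0.03,0.7,0,0,0,0,0,0.04,0.7,0,0,0,0,0,0.04,0.7])

```text
t: 7.18
eef_pos: [0.5348, -0.2004, 0.0883]
ee_rot: [3.141, 0.0, -1.619]
force: [-0.3, -0.5, 0.5]
width: 0.0612
gripper_force: 0.0
```

Call:
arm_command(series=[0,0,0,0,0,0.02,0.7,0,0,0,0,0,0.03,0.7,0,0,0,0,0,0.03,0.7])

```text
t: 7.55
eef_pos: [0.5349, -0.2003, 0.0852]
ee_rot: [3.141, 0.0, -1.619]
force: [-0.6, 0.1, -0.9]
width: 0.0613
gripper_force: 0.0
```

Call:
arm_command(series=[0,0,0,0,0,0.04,0.7,0,0,0,0,0,0.07,0.7,0,0,0,0,0,0.07,0.7])

```text
t: 7.92
eef_pos: [0.5347, -0.2003, 0.0779]
ee_rot: [3.141, 0.0, -1.619]
force: [0.5, -0.5, -0.0]
width: 0.0613
gripper_force: 0.0
```

Call:
arm_command(series=[0,0,0,0,0,0.02,0.7,0,0,0,0,0,0.03,0.7,0,0,0,0,0,0.03,0.7])

```text
t: 8.3
eef_pos: [0.5349, -0.2003, 0.0753]
ee_rot: [3.141, 0.0, -1.619]
force: [-0.7, 0.4, -0.1]
width: 0.0612
gripper_force: 0.0
```

Call:
arm_command(series=[0,0,0,0,0,0.01,0.7,0,0,0,0,0,0.02,0.7,0,0,0,0,0,0.02,0.7])

```text
t: 8.68
eef_pos: [0.5349, -0.2003, 0.0733]
ee_rot: [3.141, -0.0, -1.619]
force: [0.8, -0.0, -0.5]
width: 0.0618
gripper_force: 0.0
```

The tips actually stand only about 1 mm ahead of the reported TCP: block top contact was at TCP z 0.096 and there is still no deck contact at 0.073. I push at this height.

Call:
arm_command(series=[0,0,0,-0.05,0,0,0.7,0,0,0,-0.1,0,0,0.7,0,0,0,-0.15,0,0,0.7,0,0,0,-0.2,0,0,0.7,0,0,0,-0.25,0,0,0.7,0,0,0,-0.3,0,0,0.7,0,0,0,-0.3,0,0,0.7])

```text
t: 9.55
eef_pos: [0.5362, -0.1698, 0.0733]
ee_rot: [3.141, 0.0, -1.619]
force: [-0.1, 0.2, -0.1]
width: 0.0619
gripper_force: 0.0
```

Call:
arm_command(series=[0,0,0,-0.05,0,0,0.7,0,0,0,-0.1,0,0,0.7,0,0,0,-0.15,0,0,0.7,0,0,0,-0.2,0,0,0.7,0,0,0,-0.25,0,0,0.7,0,0,0,-0.25,0,0,0.7])

```text
t: 10.3
eef_pos: [0.5378, -0.1447, 0.0734]
ee_rot: [-3.141, 0.0, -1.619]
force: [-0.4, 0.0, 0.5]
width: 0.0612
gripper_force: 0.0
```

```bash
python3 -c "
from h import *
s=st();print(s[2],s[0]['force'])
a=arm.grab_frame('scene');cv2.imwrite('pics/s5raw.png',a)
cv2.imwrite('pics/s5.png',cv2.resize(a[195:315,225:385],None,fx=5,fy=5,interpolation=cv2.INTER_CUBIC))"
```

```text
[-7.72405742e-02 -4.59767014e-05  7.33899773e-02] [-0.43007674  0.04145591  0.48139869]
```

View pics/s5.png

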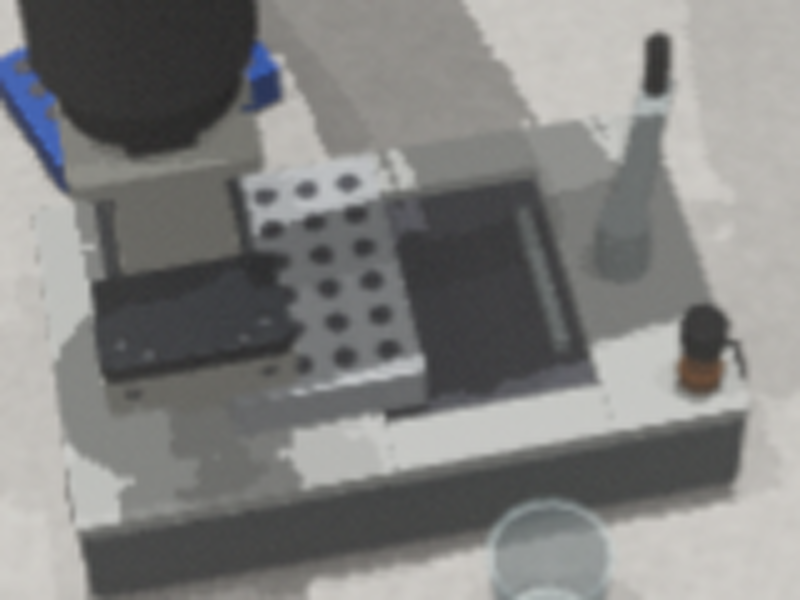

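The block now moves. It is square to the deck, with its right bore column from (347,183) to (390,350) and the pocket ahead of it. I measure its y and yaw from those pixels.

```bash
python3 -c "
from h import *
q=plane('scene',fs([[347,183],[356,214],[365,247],[373,281],[381,315],[390,350],[264,197],[302,364]]),.095)
c=R.from_euler('z',-P[2]).apply(q-[P[0],P[1],0])[:,:2];print((c*1000).round(1).tolist())
d=c[0]-c[5];print('yaw',np.arctan2(-d[0],d[1]),'y',c[:6,1].mean())
r=plane('scene',fs([[335,200],[388,420],[533,170],[598,382]]),.07);print((R.from_euler('z',-P[2]).apply(r-[P[0],P[1],0])*1000).round(1).tolist())
go(-.077,0,.0735)
"
```

```text
[[6.5, 52.0], [7.2, 32.7], [7.6, 12.6], [7.5, -7.5], [7.4, -27.2], [7.6, -47.1], [-32.3, 52.0], [-31.3, -46.3]]
yaw 0.010730499800290534 y 0.0025662042818434005
[[1.8, 64.4, 70.0], [2.1, -66.0, 70.0], [96.9, 62.2, 70.0], [97.1, -66.0, 70.0]]
turn [-0.     0.     0.001] shift [-0.004  0.001 -0.001]
```

The block sits about 3.5 mm too far to +y relative to the pocket in the same camera. I write a bore-based pose fit, then nudge the block sideways with the closed fingers.

```bash
cat >> h.py <<'E'
from scipy.optimize import minimize
def fit(img,n,x,y,yaw=0.,z=.095,zs=0):
    "block centre (mm, shaker frame) from its bores"
    g=cv2.GaussianBlur(cv2.cvtColor(img,cv2.COLOR_BGR2GRAY).astype(np.float32),(0,0),.6)
    bx=(np.arange(4)-1.5)*19.5; by=(np.arange(6)-2.5)*19.5
    B=np.array([[a,b] for a in bx for b in by]); c=np.c_[np.cos(np.arange(8)*np.pi/4),np.sin(np.arange(8)*np.pi/4)]
    pts=np.vstack([B]+[B+2*k for k in c]+[B+8.5*k for k in c])/1000
    def sc(v):
        w=R.from_euler('z',v[2]/50).apply(np.c_[pts,np.full(len(pts),z)])+[v[0]/1000,v[1]/1000,0]
        w=R.from_euler('z',P[2]).apply(w)+[P[0],P[1],0]
        u=proj(n,w).astype(np.float32); s=cv2.remap(g,u[:,0],u[:,1],cv2.INTER_CUBIC).ravel().reshape(17,24)
        return np.mean(np.minimum(0,(s[:9].mean(0)-s[9:].mean(0))/s[9:].mean(0)))
    o=minimize(sc,[x,y,yaw*50],method='Nelder-Mead',options=dict(initial_simplex=np.array([x,y,yaw*50])+np.array([[0,0,0],[3,0,0],[0,3,0],[0,0,2]]),xatol=.02,fatol=1e-5))
    return o.x[:2].round(2),round(o.x[2]/50,4),round(o.fun,3)
E
python3 -c "
from h import *
print(fit(cv2.imread('pics/scene0.png'),'scene',-63,-3.5,-.163),fit(cv2.imread('pics/top0.png'),'top',-64,-2.3,-.163))
print(fit(cv2.imread('pics/s3raw.png'),'scene',-63,-3.5,-.163))
print(fit(cv2.imread('pics/s5raw.png'),'scene',-22,2.6,.01))
go(-.117,0,.15); go(-.026,.1,.15)
"
```

```text
(array([-62.86,  -3.99]), np.float64(-0.1582), np.float64(-0.428)) (array([-64.11,  -2.3 ]), np.float64(-0.1579), np.float64(-0.417))
(array([-62.83,  -4.01]), np.float64(-0.1576), np.float64(-0.41))
(array([-22.08,   2.96]), np.float64(-0.0004), np.float64(-0.299))
turn [-0.     0.     0.001] shift [ 0.396  0.001 -0.766]
turn [-0.     0.     0.001] shift [-0.515  1.    -0.766]
```

Call:
arm_command(series=[0,0,0,0.12,0,0,0.7,0,0,0,0.12,0,-0.5,0.3,0,0,0,-0.2,0.5,-0.6,0,0,0,0,-0.51,1,-0.6,0,0,0,0,-0.51,1,-0.6,0,0,0,0,-0.51,1,-0.6,0])

```text
t: 11.1
eef_pos: [0.4409, -0.0897, 0.134]
ee_rot: [-3.14, 0.0, -1.619]
force: [0.3, 0.1, -0.3]
width: 0.0169
gripper_force: 0.0
```

```bash
python3 -c "
from h import *
s=st();print(s[2]);go(-.023,.1,.0735)
print(fit(arm.grab_frame('scene'),'scene',-22,2.9,0))"
```

```text
[-0.02704944  0.09942657  0.13402099]
turn [-0.001  0.     0.001] shift [-0.04   0.007  0.605]
(array([-22.33,   3.02]), np.float64(-0.0005), np.float64(-0.403))
```

Call:
arm_command(series=[0,0,0,-0.04,0,0.3,0,0,0,0,-0.04,0,0.55,0,0,0,0,-0.04,0,0.6,0,0,0,0,-0.04,-0.05,0.6,0,0,0,0,-0.04,-0.1,0.6,0,0,0,0,-0.04,-0.14,0.6,0,0,0,0,-0.04,-0.14,0.6,0])

```text
t: 12.02
eef_pos: [0.455, -0.0862, 0.0738]
ee_rot: [-3.141, 0.0, -1.619]
force: [0.5, 0.4, 0.1]
width: 0.0007
gripper_force: 0.0
```

```bash
python3 -c "
from h import *
s=st();print(s[2],s[0]['force'])
print(fit(arm.grab_frame('scene'),'scene',-22,2.9,0))"
```

```text
[-0.02286019  0.08552261  0.07375615] [0.50056294 0.39769444 0.07766931]
(array([-22.37,   2.31]), np.float64(0.0041), np.float64(-0.331))
```

Call:
arm_command(series=[0,0,0,0,-0.01,0,0,0,0,0,0,-0.02,0,0,0,0,0,0,-0.03,0,0,0,0,0,0,-0.03,0,0])

```text
t: 12.58
eef_pos: [0.4564, -0.0864, 0.0733]
ee_rot: [3.14, -0.0, -1.619]
force: [-4.0, 1.7, 5.2]
width: 0.0002
gripper_force: 2.7
```

Call:
arm_command(series=[0,0,0,0,0.2,0,0,0,0,0,0,0.2,-0.5,0.3,0,0,0,0.3,-0.3,-0.6,0.7,0,0,0,0.9,-0.86,-0.6,0.7,0,0,0,0.9,-0.86,-0.6,0.7,0,0,0,0.9,-0.86,-0.6,0.7])

```text
t: 13.32
eef_pos: [0.5389, -0.1814, 0.1325]
ee_rot: [3.14, -0.0, -1.621]
force: [-0.3, 0.4, -0.3]
width: 0.0449
gripper_force: 0.0
```

```bash
python3 -c "
from h import *
s=st();print(s[2],s[0]['force'])
a=arm.grab_frame('scene');cv2.imwrite('pics/s6raw.png',a)
print(fit(a,'scene',-22,-.5,0))
go(-.085,0,.0735)"
```

```text
[-0.11375514 -0.00302209  0.13246205] [-0.26519961  0.35463612 -0.3393563 ]
(array([-22.4 ,   3.03]), np.float64(-0.0004), np.float64(-0.408))
turn [ 0.001  0.    -0.   ] shift [-0.28   0.022  0.591]
```

The block did not move (y 3.03). The finger's tapered back wedged on its top edge instead, which explains the (-4, 5) N reading. I turn the tool 90° to push with the flat finger sides, which worked from the rear.

Call:
arm_command(series=[0,0,0.1,0,0.5,0,0.35,0,0,0.2,0,1,0,0.35,0,0,0.3,-0.5,1,0,0.35,0,0,0.4,-0.91,1,0,0.35,0,0,0.5,-0.91,1,0,0.35,0,0,0.6,-0.91,1,0,0.35,0,0,0.7,-0.91,1,0,0.35,0,0,0.8,-0.91,1,0,0.35])

```text
t: 14.38
eef_pos: [0.4423, -0.0839, 0.1335]
ee_rot: [3.141, 0.0, -2.88]
force: [0.0, -0.7, 0.4]
width: 0.0305
gripper_force: 0.0
```

```bash
python3 -c "
from h import *
s=st();print(s[2],s[0]['q']);go(-.0235,.1,.0735,np.pi/2)"
```

```text
[-0.02116291  0.09824152  0.13349045] [ 2.52364811e-01  7.32045565e-02 -5.97128955e-01 -3.13167701e-04
 -9.00126853e-01 -1.56100212e+00]
turn [0.    0.    0.198] shift [ 0.024 -0.017  0.6  ]
```

Call:
arm_command(series=[0,0,0.1,0.02,-0.02,0,0.35,0,0,0.198,0.02,-0.02,0,0.35,0,0,0.198,0.02,-0.02,0.3,0.35,0,0,0.198,0.02,-0.02,0.55,0.35,0,0,0.198,0.02,-0.02,0.59,0.35,0,0,0.198,0.02,-0.02,0.59,0.35])

```text
t: 15.12
eef_pos: [0.4419, -0.0868, 0.0749]
ee_rot: [-3.141, 0.0, 3.097]
force: [0.3, 0.2, -0.2]
width: 0.0308
gripper_force: 0.0
```

```bash
python3 -c "
from h import *
s=st();print(s[2],s[0]['force']);go(-.0235,.077,.0735,np.pi/2)
print(fit(arm.grab_frame('scene'),'scene',-22,2.9,0))"
```

```text
[-0.02411094  0.09858068  0.0748821 ] [ 0.32589854  0.19504707 -0.23800806]
turn [-0.     0.     0.003] shift [-0.216  0.005  0.014]
(array([-22.3 ,   2.93]), np.float64(0.0007), np.float64(-0.421))
```

Tool −x now points to shaker −y. I push about 23 mm, to just past the expected contact.

Call:
arm_command(series=[0,0,0,-0.06,0,0.01,0.35,0,0,0,-0.12,0,0.01,0.35,0,0,0,-0.17,0,0.01,0.35,0,0,0,-0.2,0,0.01,0.35,0,0,0,-0.22,0,0.01,0.35,0,0,0,-0.22,0,0.01,0.35])

```text
t: 15.92
eef_pos: [0.4636, -0.0883, 0.0731]
ee_rot: [-3.141, -0.001, 3.096]
force: [-1.7, -0.7, -1.4]
width: 0.0306
gripper_force: 0.8
```

```bash
python3 -c "
from h import *
s=st();print(s[2],s[0]['force'])
print(fit(arm.grab_frame('scene'),'scene',-22,2.9,0))"
```

```text
[-0.0244815   0.07678849  0.07305292] [-1.67503003 -0.71634161 -1.41831198]
(array([-22.33,   1.06]), np.float64(0.0044), np.float64(-0.417))
```

Call:
arm_command(series=[0,0,0,-0.01,0,0,0.35,0,0,0,-0.02,0,0,0.35,0,0,0,-0.021,0,0,0.35,0,0,0,-0.021,0,0,0.35])

```text
t: 16.48
eef_pos: [0.4663, -0.0882, 0.0734]
ee_rot: [3.142, 0.0, 3.096]
force: [-1.4, -0.1, -0.8]
width: 0.0305
gripper_force: 0.6
```

```bash
python3 -c "
from h import *
s=st();print(s[2],s[0]['force'])
a=arm.grab_frame('scene');print(fit(a,'scene',-22,.9,0))
# pocket/deck side edges, scene: deck outer corners
r=plane('scene',fs([[38,210],[85,527],[745,408]]),.07);print((R.from_euler('z',-P[2]).apply(r-[P[0],P[1],0])*1000).round(1).tolist())
# gradient search for pocket y edges along y at given x, reference picture
g=cv2.GaussianBlur(cv2.cvtColor(cv2.imread('pics/scene0.png'),cv2.COLOR_BGR2GRAY).astype(np.float32),(0,0),.7)
for x in (20,40,60,75):
  o=[]
  for y0 in (66,-66):
    ys=np.arange(y0-9,y0+9,.25);w=R.from_euler('z',P[2]).apply(np.c_[np.full(len(ys),x),ys,np.full(len(ys),70)]/1000)+[P[0],P[1],0]
    u=proj('scene',w).astype(np.float32);v=cv2.remap(g,u[:,0],u[:,1],cv2.INTER_CUBIC).ravel();d=np.abs(np.gradient(v));o.append((ys*d**2).sum()/(d**2).sum())
  print(x,np.round(o,2),np.mean(o).round(2))
"
```

```text
[-0.0242859   0.07414611  0.07341747] [-1.38898446 -0.10027724 -0.80417254]
(array([-22.14,  -1.53]), np.float64(0.0026), np.float64(-0.416))
[[-136.5, 89.3, 70.0], [-135.4, -93.3, 70.0], [156.9, -94.0, 70.0]]
20 [ 63.92 -66.87] -1.47
40 [ 63.74 -66.87] -1.56
60 [ 63.89 -66.62] -1.37
75 [ 63.77 -66.65] -1.44
```

The block is now centred on the pocket (−1.53 against −1.46 in the same camera). I return behind it.

Call:
arm_command(series=[0,0,0,0.15,0,0,0.35,0,0,-0.1,0.15,0,-0.5,0.5,0,0,-0.2,0,0,-0.6,0.7,0,0,-0.3,-0.5,-0.4,-0.6,0.7,0,0,-0.4,-0.74,-0.66,-0.6,0.7,0,0,-0.5,-0.74,-0.66,-0.6,0.7,0,0,-0.6,-0.74,-0.66,-0.6,0.7,0,0,-0.7,-0.74,-0.66,-0.6,0.7])

```text
t: 17.52
eef_pos: [0.5365, -0.1576, 0.1335]
ee_rot: [-3.141, 0.0, -2.082]
force: [-0.3, -0.0, -0.1]
width: 0.0611
gripper_force: 0.0
```

```bash
python3 -c "
from h import *
s=st();print(s[2],s[0]['q']);go(-.09,-.001,.0735)
print(fit(arm.grab_frame('scene'),'scene',-22,-1.5,0))"
```

```text
[-0.09009699  0.00059025  0.13347244] [ 6.44909085e-02  2.50077288e-01 -3.74191628e-01  2.15386537e-05
 -9.46068718e-01 -5.76176032e-01]
turn [-0.     0.    -0.294] shift [-0.008 -0.014  0.6  ]
(array([-22.15,  -1.63]), np.float64(0.0045), np.float64(-0.423))
```

Call:
arm_command(series=[0,0,-0.1,0,-0.01,0,0.7,0,0,-0.2,0,-0.01,0,0.7,0,0,-0.294,0,-0.01,0.2,0.7,0,0,-0.294,0,-0.01,0.55,0.7,0,0,-0.294,0,-0.01,0.6,0.7,0,0,-0.294,0,-0.01,0.6,0.7])

```text
t: 18.32
eef_pos: [0.538, -0.1581, 0.0739]
ee_rot: [-3.142, -0.0, -1.626]
force: [-0.4, -0.3, 0.3]
width: 0.0612
gripper_force: 0.0
```

Call:
arm_command(series=[0,0,0,-0.08,0,0,0.7,0,0,0,-0.15,0,0,0.7,0,0,0,-0.22,0,0,0.7,0,0,0,-0.29,0,0,0.7,0,0,0,-0.36,0,0,0.7,0,0,0,-0.43,0,0,0.7,0,0,0,-0.5,0,0,0.7,0,0,0,-0.5,0,0,0.7])

```text
t: 19.32
eef_pos: [0.5403, -0.1071, 0.0729]
ee_rot: [3.141, 0.001, -1.625]
force: [-0.4, -0.2, 0.5]
width: 0.0616
gripper_force: 0.0
```

```bash
python3 -c "
from h import *
s=st();print(s[2],s[0]['force'])
a=arm.grab_frame('scene');cv2.imwrite('pics/s7raw.png',a);print(fit(a,'scene',20,-1.5,0,.092))"
```

```text
[-0.03947937 -0.00075365  0.07285565] [-0.44277335 -0.17789361  0.53935437]
(array([18.31, -2.  ]), np.float64(-0.0182), np.float64(-0.269))
```

Call:
arm_command(series=[0,0,0,-0.05,0,0,0.7,0,0,0,-0.1,0,0,0.7,0,0,0,-0.15,0,0,0.7,0,0,0,-0.2,0,0,0.7,0,0,0,-0.2,0,0,0.7])

```text
t: 20.0
eef_pos: [0.5419, -0.0876, 0.0735]
ee_rot: [-3.141, 0.0, -1.625]
force: [-0.5, -0.3, 0.4]
width: 0.0615
gripper_force: 0.0
```

Call:
arm_command(series=[0,0,0,-0.03,0,0,0.7,0,0,0,-0.06,0,0,0.7,0,0,0,-0.06,0,0,0.7])

```text
t: 20.38
eef_pos: [0.5421, -0.0819, 0.0734]
ee_rot: [-3.141, 0.0, -1.625]
force: [-0.5, 0.1, 0.3]
width: 0.0616
gripper_force: 0.0
```

```bash
python3 -c "
from h import *
s=st();print(s[2],s[0]['force'])
a=arm.grab_frame('scene');cv2.imwrite('pics/s8raw.png',a);print(fit(a,'scene',44,-1.5,0,.0915))"
```

```text
[-0.01429076 -0.0013029   0.07339183] [-0.53414419  0.06281206  0.34857573]
(array([41.53, -3.  ]), np.float64(-0.016), np.float64(-0.271))
```

Call:
arm_command(series=[0,0,0,-0.01,0,0,0.7,0,0,0,-0.02,0,0,0.7,0,0,0,-0.02,0,0,0.7])

```text
t: 20.8
eef_pos: [0.5422, -0.0809, 0.0734]
ee_rot: [3.142, -0.001, -1.626]
force: [1.3, -6.0, -1.8]
width: 0.0615
gripper_force: 2.8
```

Call:
arm_command(series=[0,0,0,-0.01,0,0,0.7,0,0,0,-0.02,0,0,0.7,0,0,0,-0.02,0,0,0.7])

```text
t: 21.18
eef_pos: [0.5423, -0.0792, 0.0735]
ee_rot: [3.142, -0.001, -1.626]
force: [1.4, -7.2, -1.7]
width: 0.0609
gripper_force: 3.6
```

Call:
arm_command(series=[0,0,0,-0.01,0,0,0.7,0,0,0,-0.02,0,0,0.7,0,0,0,-0.02,0,0,0.7])

```text
t: 21.55
eef_pos: [0.5424, -0.0774, 0.0735]
ee_rot: [3.141, -0.002, -1.626]
force: [0.6, -8.3, -1.7]
width: 0.0612
gripper_force: 4.2
```

Call:
arm_command(series=[0,0,0,-0.01,0,0,0.7,0,0,0,-0.015,0,0,0.7,0,0,0,-0.015,0,0,0.7])

```text
t: 21.92
eef_pos: [0.5424, -0.0761, 0.0735]
ee_rot: [3.141, -0.002, -1.626]
force: [1.3, -10.8, -1.5]
width: 0.0611
gripper_force: 4.7
```

```bash
python3 -c "
from h import *
s=st();print(s[2],s[0]['force'])
a=arm.grab_frame('scene');cv2.imwrite('pics/s9raw.png',a)
for z in (.087,.0915):print(fit(a,'scene',44,-1.5,0,z))"
```

```text
[-0.00844771 -0.00134041  0.07348536] [  1.28851054 -10.75430421  -1.5016823 ]
(array([47.8 ,  0.36]), np.float64(-0.0087), np.float64(-0.27))
(array([47.01, -3.22]), np.float64(-0.0115), np.float64(-0.272))
```

The bar is compressed about 5 mm, so the rear edge should be past the wall, held by friction on the fingers. I drag it down about 2.5 mm with the fingers to get it below the rim.

Call:
arm_command(series=[0,0,0,0,0,0.01,0.7,0,0,0,0,0,0.02,0.7,0,0,0,0,0,0.025,0.7,0,0,0,0,0,0.025,0.7])

```text
t: 22.48
eef_pos: [0.5424, -0.0763, 0.0711]
ee_rot: [3.141, -0.002, -1.626]
force: [1.5, -11.3, 0.6]
width: 0.061
gripper_force: 6.1
```

```bash
python3 -c "
from h import *
s=st();print(s[2],s[0]['force'])
a=arm.grab_frame('scene');cv2.imwrite('pics/s10raw.png',a)
for z in (.087,.0915):print(fit(a,'scene',44,-1.5,0,z))
b=np.vstack([cv2.resize(i[195:290,260:385],None,fx=4,fy=3.1,interpolation=cv2.INTER_CUBIC) for i in (a,)])
cv2.imwrite('pics/v10.png',cv2.resize(a[200:300,255:385],None,fx=6,fy=6,interpolation=cv2.INTER_CUBIC))"
```

```text
[-0.00867675 -0.00135536  0.07114679] [  1.51485545 -11.31866504   0.64505657]
(array([47.03, -0.33]), np.float64(-0.0052), np.float64(-0.267))
(array([46.27, -3.89]), np.float64(-0.0058), np.float64(-0.27))
```

Call:
arm_command(series=[0,0,0,0.01,0,0,0.7,0,0,0,0.02,0,0,0.7,0,0,0,0.03,0,0,0.7,0,0,0,0.03,0,0,0.7])

```text
t: 23.02
eef_pos: [0.5426, -0.0775, 0.0711]
ee_rot: [-3.141, 0.0, -1.625]
force: [-0.9, -1.4, 4.1]
width: 0.0614
gripper_force: 5.3
```

Call:
arm_command(series=[0,0,0,0.01,0,0,0.7,0,0,0,0.02,0,0,0.7,0,0,0,0.03,0,0,0.7,0,0,0,0.03,0,0,0.7])

```text
t: 23.52
eef_pos: [0.5427, -0.08, 0.0711]
ee_rot: [-3.14, 0.001, -1.626]
force: [-0.2, 3.3, 5.8]
width: 0.0613
gripper_force: 2.6
```

```bash
python3 -c "
from h import *
s=st();print(s[2],s[0]['force'])
a=arm.grab_frame('scene');cv2.imwrite('pics/s11raw.png',a)
for z in (.087,.0915):print(fit(a,'scene',44,-1.5,0,z))"
```

```text
[-0.01233955 -0.00179893  0.071129  ] [-0.21821887  3.34849885  5.8486014 ]
(array([44.8 , -0.51]), np.float64(-0.0047), np.float64(-0.274))
(array([44.13, -4.04]), np.float64(-0.0057), np.float64(-0.276))
```

Upward drag shows the tips on the deck, and the block stayed near x = 44.8 in the scene frame, which carries a +2 bias. So it is caught on the wall. Next I lift, move over the rear edge and press.

Call:
arm_command(series=[0,0,0,0.01,0,-0.02,0.7,0,0,0,0.08,0,-0.03,0.7,0,0,0,0.08,0,-0.4,0.7,0,0,0,-0.26,0,-0.4,0.7,0,0,0,-0.26,0,-0.4,0.7])

```text
t: 24.2
eef_pos: [0.5437, -0.0539, 0.1112]
ee_rot: [-3.141, 0.0, -1.624]
force: [-0.7, -1.0, 0.1]
width: 0.0617
gripper_force: 0.0
```

```bash
python3 -c "
from h import *
s=st();print(s[2],s[0]['force']);go(.014,-.001,.096)
a=arm.grab_frame('scene')
for z in (.087,.0915):print(fit(a,'scene',44,-1.5,0,z))"
```

```text
[ 0.01377267 -0.00154837  0.11118306] [-0.70434445 -0.98654701  0.1242421 ]
turn [-0.     0.    -0.003] shift [-0.002  0.006  0.152]
(array([45.09, -0.78]), np.float64(-0.009), np.float64(-0.178))
(array([44.45, -4.17]), np.float64(-0.0119), np.float64(-0.177))
```

Call:
arm_command(series=[0,0,0,0,0,0.08,0.7,0,0,0,0,0,0.13,0.7,0,0,0,0,0,0.16,0.7,0,0,0,0,0,0.18,0.7,0,0,0,0,0,0.18,0.7])

```text
t: 24.88
eef_pos: [0.5435, -0.0549, 0.0928]
ee_rot: [3.141, -0.0, -1.626]
force: [0.3, -0.2, 0.8]
width: 0.0612
gripper_force: 0.0
```

Call:
arm_command(series=[0,0,0,0,0,0.02,0.7,0,0,0,0,0,0.03,0.7,0,0,0,0,0,0.03,0.7])

```text
t: 25.25
eef_pos: [0.5438, -0.0548, 0.0901]
ee_rot: [-3.141, -0.0, -1.625]
force: [-0.6, -1.6, 2.6]
width: 0.0612
gripper_force: 1.5
```

Call:
arm_command(series=[0,0,0,0,0,0.02,0.7,0,0,0,0,0,0.03,0.7,0,0,0,0,0,0.03,0.7])

```text
t: 25.62
eef_pos: [0.5439, -0.0548, 0.0881]
ee_rot: [-3.141, -0.0, -1.625]
force: [-4.5, -1.8, 14.2]
width: 0.0614
gripper_force: 7.2
```

Call:
arm_command(series=[0,0,0,0,0,0.01,0.7,0,0,0,0,0,0.015,0.7,0,0,0,0,0,0.015,0.7])

```text
t: 26.0
eef_pos: [0.5439, -0.0548, 0.088]
ee_rot: [-3.14, -0.0, -1.625]
force: [-8.1, -0.7, 27.6]
width: 0.061
gripper_force: 13.9
```

```bash
python3 -c "
from h import *
s=st();print(s[2],s[0]['force'])
a=arm.grab_frame('scene');print(fit(a,'scene',44,-1.5,0,.087))"
```

```text
[ 0.01288719 -0.00178306  0.08798127] [-8.08137583 -0.66358362 27.61646867]
(array([43.06, -2.24]), np.float64(0.0034), np.float64(-0.156))
```

The press meets a hard stop at z = 0.088 with 28 N, which matches a seated top at 0.087 plus the 1 mm tip. I lift off and verify, then go to the lever knob.

Call:
arm_command(series=[0,0,0,0,0,-0.3,0.7,0,0,-0.1,0,0.2,-0.72,0.5,0,0,-0.2,-0.5,0.4,-0.72,0.5,0,0,-0.3,-0.9,0.5,-0.72,0.5,0,0,-0.4,-0.9,0.8,-0.72,0.5,0,0,-0.5,-0.9,0.8,-0.72,0.5,0,0,-0.5,-0.9,0.8,-0.72,0.5])

```text
t: 26.92
eef_pos: [0.4684, 0.0401, 0.1572]
ee_rot: [-3.141, 0.0, -0.841]
force: [0.0, -0.0, 0.3]
width: 0.0443
gripper_force: 0.0
```

```bash
python3 -c "
from h import *
s=st();print(s[2],s[0]['q'])
a=arm.grab_frame('scene');cv2.imwrite('pics/s12raw.png',a)
for z in (.083,.087,.091):print(z,fit(a,'scene',44,-1.5,0,z))
b=arm.grab_frame('top');print(fit(b,'top',43,0,0,.087))
k=R.from_euler('z',-P[2]).apply(np.array([.470,.094,.0])-[P[0],P[1],0]);print(k)
go(k[0],k[1],.145,np.pi*1.25)
cv2.imwrite('pics/v12.png',cv2.resize(a[195:315,225:385],None,fx=5,fy=5,interpolation=cv2.INTER_CUBIC))"
```

```text
[0.10399145 0.07833945 0.15720119] [ 5.05238438e-01  7.99392583e-02 -5.25726371e-01 -6.65055349e-04
 -9.64728900e-01  2.25394657e-01]
0.083 (array([43.62,  1.36]), np.float64(-0.0014), np.float64(-0.403))
0.087 (array([43.  , -1.79]), np.float64(-0.0), np.float64(-0.405))
0.091 (array([42.46, -5.07]), np.float64(0.0016), np.float64(-0.407))
(array([41.92, -0.13]), np.float64(-0.0016), np.float64(-0.349))
[0.1578963  0.07934462 0.        ]
turn [-0.     0.    -0.006] shift [-0.396 -0.371  0.122]
```

View pics/v12.png

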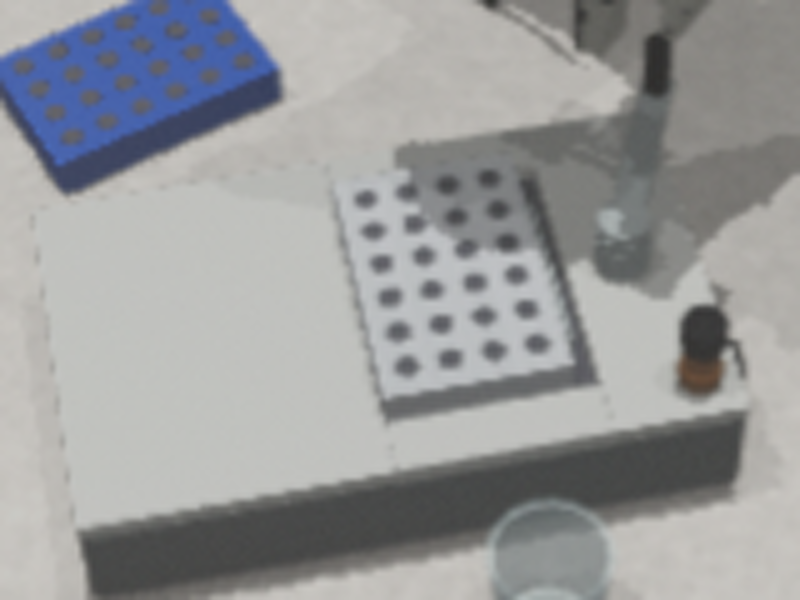

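The block sits flat in the pocket: bores from (366,199) to (538,343), and the visible side is an even low strip along the rim. The knob is at (656,60), with the gripper behind it. I now reach over the knob and grip it.

Call:
arm_command(series=[0,0,0,-0.2,-0.19,0,0.5,0,0,0,-0.4,-0.37,0,0.5,0,0,0,-0.4,-0.37,0.2,0.5,0,0,0,-0.4,-0.37,0.4,0.5,0,0,0,-0.4,-0.37,0.48,0.5,0,0,0,-0.4,-0.37,0.48,0.5])

```text
t: 27.78
eef_pos: [0.4694, 0.0937, 0.109]
ee_rot: [3.14, 0.0, -0.842]
force: [0.2, 0.1, -0.4]
width: 0.0437
gripper_force: 0.0
```

Call:
arm_command(series=[0,0,0,0,0,0,0.05,0,0,0,0,0,0,0.05,0,0,0,0,0,0,0.05,0,0,0,0,0,0,0.05], force=15)

```text
t: 28.28
eef_pos: [0.47, 0.0942, 0.1098]
ee_rot: [-3.14, -0.0, -0.84]
force: [1.7, -0.5, 0.7]
width: 0.0123
gripper_force: 15.0
```

```bash
python3 -c "
from h import *
s=st();print(s[2],s[0]['force'],s[0]['width'])
k=s[2][:2]-[.12375,0];r=np.hypot(*k);a0=np.arctan2(-k[0],k[1]);print(r,a0)
e=s[0]['eef_pos'];Rt=s[1]
for a in np.linspace(a0,1.571,11):
  t=np.array([.12375-r*np.sin(a),r*np.cos(a),s[2][2]]);w=R.from_euler('z',P[2]).apply(t)+[P[0],P[1],0]
  print(round(a,2),(Rt.inv().apply(w-e)/.1).round(3))"
```

```text
[0.15814004 0.07934079 0.10979473] [ 1.69935524 -0.47552927  0.71011737] 0.012343485203391465
0.08647332654766411 -0.40900361799319923
-0.41 [ 0.  0. -0.]
-0.21 [ 0.079  0.152 -0.   ]
-0.01 [ 0.186  0.285 -0.   ]
0.18 [ 0.318  0.394 -0.   ]
0.38 [ 0.468  0.475 -0.   ]
0.58 [ 0.632  0.525 -0.   ]
0.78 [ 0.802  0.542 -0.   ]
0.98 [ 0.972  0.526 -0.   ]
1.17 [ 1.135  0.476 -0.   ]
1.37 [1.286 0.395 0.   ]
1.57 [1.417 0.286 0.   ]
```

The knob is gripped (width 12.3 mm) and r = 86.5 mm matches. I swing it along the arc.

Call:
arm_command(series=[0,0,0,0.04,0.08,0,0.05,0,0,0,0.08,0.15,0,0.05,0,0,0,0.186,0.285,0,0.05,0,0,0,0.318,0.394,0,0.05,0,0,0,0.468,0.475,0,0.05,0,0,0,0.632,0.525,0,0.05,0,0,0,0.802,0.542,0,0.05,0,0,0,0.802,0.542,0,0.05])

```text
t: 29.28
eef_pos: [0.4851, -0.0024, 0.1099]
ee_rot: [-3.138, -0.002, -0.841]
force: [6.6, 4.8, 1.1]
width: 0.0124
gripper_force: 15.0
```

```bash
python3 -c "
from h import *
s=st();print(s[2],s[0]['force'],s[0]['width'])
k=s[2][:2]-[.12375,0];r=np.hypot(*k);a0=np.arctan2(-k[0],k[1]);print(r,a0)
e=s[0]['eef_pos'];Rt=s[1];r=.0862
for a in np.linspace(a0,1.571,6):
  t=np.array([.12375-r*np.sin(a),r*np.cos(a),s[2][2]]);w=R.from_euler('z',P[2]).apply(t)+[P[0],P[1],0]
  print(round(a,2),(Rt.inv().apply(w-e)/.1).round(3))"
```

```text
[0.06233213 0.05954595 0.10991811] [6.57767859 4.80089466 1.1317565 ] 0.012360596205994667
0.08554458072882033 0.8008720209983149
0.8 [ 0.     0.007 -0.   ]
0.95 [ 0.132 -0.007  0.   ]
1.11 [ 0.261 -0.04   0.001]
1.26 [ 0.382 -0.092  0.001]
1.42 [ 0.495 -0.163  0.001]
1.57 [ 0.595 -0.25   0.002]
```

Call:
arm_command(series=[0,0,0,0.07,0,0,0.05,0,0,0,0.13,0,0,0.05,0,0,0,0.26,-0.04,0,0.05,0,0,0,0.38,-0.09,0,0.05,0,0,0,0.495,-0.163,0,0.05,0,0,0,0.595,-0.25,0,0.05,0,0,0,0.595,-0.25,0,0.05,0,0,0,0.595,-0.25,0,0.05])

```text
t: 30.28
eef_pos: [0.543, -0.0254, 0.1096]
ee_rot: [-3.134, 0.002, -0.84]
force: [0.5, 29.3, 3.1]
width: 0.0127
gripper_force: 15.0
```

Call:
arm_command(series=[0,0,0,0,0,0,0.25,0,0,0,0,0,0,0.5,0,0,0,0,0,0,0.5,0,0,0,0,0,0,0.5])

```text
t: 30.78
eef_pos: [0.5403, -0.0303, 0.1091]
ee_rot: [3.141, 0.0, -0.841]
force: [0.1, -0.9, 0.5]
width: 0.042
gripper_force: 0.0
```

```bash
python3 -c "
from h import *
s=st();print(s[2],s[0]['force'],s[0]['width'])
k=s[2][:2]-[.12375,0];print(np.hypot(*k),np.arctan2(-k[0],k[1]))"
```

```text
[0.0371919  0.00298169 0.10905044] [ 0.12294662 -0.9265324   0.49123195] 0.041957083039262356
0.08660944414964943 1.5363626203274767
```

I raise clear of the knob and measure the lever angle numerically.

Call:
arm_command(series=[0,0,0,0,0,-0.3,0.5,0,0,0,0,0,-0.7,0.5,0,0,0,0,0,-1,0.5,0,0,0,0,0,-1,0.5])

```text
t: 31.28
eef_pos: [0.5422, -0.0297, 0.2119]
ee_rot: [-3.138, -0.002, -0.84]
force: [-0.3, -0.1, -0.9]
width: 0.0435
gripper_force: 0.0
```

Call:
arm_command(series=[0,0,0,0.5,0.5,-0.3,0.5,0,0,0,0.8,0.8,-0.5,0.5,0,0,0,0.8,1,-0.5,0.5,0,0,0,0.8,1,-0.5,0.5])

```text
t: 31.78
eef_pos: [0.5182, -0.1567, 0.2584]
ee_rot: [3.141, 0.001, -0.843]
force: [0.1, 0.5, 0.0]
width: 0.0437
gripper_force: 0.0
```

```bash
python3 -c "
from h import *
s=st();print(s[2],s[0]['force'])
def knob(img,n,x,y):
  c=proj(n,R.from_euler('z',P[2]).apply([[x,y,.1295]])+[P[0],P[1],0])[0]
  g=cv2.cvtColor(img,cv2.COLOR_BGR2GRAY).astype(float);x0,y0=np.round(c).astype(int)
  return c,g[y0-7:y0+14,x0-8:x0+9].astype(int)
a=arm.grab_frame('scene');c,p=knob(a,'scene',.0378,0);print(c);print('\n'.join(' '.join('%3d'%v for v in r) for r in p))
b=arm.grab_frame('top');c,p=knob(b,'top',.0378,0);print(c);print('\n'.join(' '.join('%3d'%v for v in r) for r in p[:14]))
r=a.copy();cv2.imwrite('pics/s13raw.png',a);cv2.imwrite('pics/t13raw.png',b)
"
```

```text
[-0.09012297  0.01885491  0.25838632] [0.09686194 0.47556692 0.02082826]
[311.46657799 236.00363356]
124 128 131 131 127 127 126 126 125 117 110 115 118 120 122 122 122
125 124 125 122 122 123 122 118 109  98  86  86  90 106 118 121 117
121 118 110  97  97 106 108 107 101  86  69  68  69  88 111 119 120
102  88  70  65  73  93 106 106 100  84  67  67  70  89 110 120 121
 95  74  63  61  68  85 105 106 106 100  85  82  89 105 118 120 122
 98  84  70  68  79  95 106 108 110 114 114 115 116 118 118 119 121
105 100  97  95  99 108 109 111 105  96 102 112 116 117 118 120 121
109 111 115 114 117 117 109  87  61  57  64  85 102  96 106 116 120
115 117 115 113 112 110  99  60  50  52  51  56  67  71  82 102 120
117 116 108  88  77  75  71  51  49  49  50  52  59  64  72  95 118
117 116 103  72  67  64  61  53  51  52  51  51  63  77  87 105 118
116 117 106  77  71  67  64  52  50  49  52  55  80 103 110 117 121
117 116 112 100  88  89  82  56  49  50  49  59  87 112 117 120 121
119 118 117 116 115 113 101  59  51  48  47  55  85 111 115 115 117
119 116 119 118 118 115  97  58  48  47  47  52
[... 708 characters left out ...]
 100  96  85  51  35
 39  41  40  45  45  45  47  46  55  76  92 100  97  95  78  53  28
 41  44  37  39  40  41  42  42  51  72  95  99  97  95  82  52  31
 41  40  38  39  36  41  39  44  48  73  94  92  94  96  81  55  31
 43  34  42  37  36  34  39  41  48  69  90  93  92  92  82  53  37
 40  43  40  29  36  36  38  39  47  64  85  84  88  86  83  55  30
 40  41  27  38  34  33  35  34  45  63  80  73  71  77  78  58  39
 42  38  42  32  34  27  29  28  48  62  71  59  54  64  72  55  34
 43  41  32  36  35  28  27  30  45  60  73  62  60  67  71  51  34
 39  36  41  37  34  33  31  32  38  60  73  76  73  77  70  52  28
 40  38  38  37  31  35  24  23  41  54  75  78  79  78  66  51  28
```

```bash
python3 -c "
from h import *
a=cv2.imread('pics/s13raw.png')
I=lambda w:R.from_euler('z',-P[2]).apply(w-[P[0],P[1],0])
k=I(plane('scene',[[312.2,238]],.1295))[0];print('knob',k)
# render-fit: knob as dark cylinder silhouette vs picture, fit (x,y)
g=cv2.cvtColor(a,cv2.COLOR_BGR2GRAY).astype(np.float32)
t=np.arange(24)*np.pi/12
def sil(x,y,ang=None):
  P3=np.array([[x+.0065*np.cos(q),y+.0065*np.sin(q),z] for z in (.0975,.1295) for q in t])
  return cv2.convexHull(proj('scene',R.from_euler('z',P[2]).apply(P3)+[P[0],P[1],0]).astype(np.float32))
best=[]
for x in np.arange(.030,.048,.001):
  for y in np.arange(-.014,.010,.001):
    m=np.zeros(g.shape,np.uint8);cv2.fillPoly(m,[np.round(sil(x,y)*16).astype(np.int32)],255,lineType=cv2.LINE_AA,shift=4)
    ring=cv2.dilate(m,np.ones((5,5)))>0; mm=m[ring]/255.;v=g[ring];best.append((np.corrcoef(mm,v)[0,1],x,y))
for q in sorted(best)[:4]:
  d=[.12375-q[1],q[2]];print(np.round(q,4),'lever',np.arctan2(d[0],d[1]),np.arctan2(d[0]+.0015,d[1]+.0012))
print(fit(a,'scene',43,-1.6,0,.087))"
```

```text
knob [ 0.03821791 -0.00596932  0.1295    ]
[-0.768  0.038 -0.005] lever 1.6290394166893742 1.6143218286372603
[-0.7639  0.037  -0.005 ] lever 1.6283695178605841 1.6138292339636164
[-0.7454  0.039  -0.006 ] lever 1.6414748608455023 1.626391152595122
[-0.7449  0.038  -0.006 ] lever 1.6406533160122327 1.6257552523303942
(array([43.06, -1.84]), np.float64(0.0021), np.float64(-0.334))
```

The lever stands at about 1.615 rad, inside 1.441 to 1.701. The block is unchanged and the arm is clear, so I hand in.

```bash
python3 -c "
from station import arm
print(arm.job_done())"
```

```text
the job is handed in; nothing more can be done
None
```

I handed the job in: by camera measurement the block is seated in the nest and the lever stands at about 1.61 rad (limits 1.441 to 1.701), with the arm clear, but the hand-in call returned no verdict.

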